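# Release the ratchet and push the hold-down arm onto the mould

## Task

The hold-down arm of the clamping fixture is parked up on its ratchet. Without grasping anything, press the thumb tab of the ratchet pawl down with a fingertip until the pawl clicks over and stays free of the teeth, then push the bar at the end of the arm down until the arm is all the way down, its pad resting on the mould lid. Do not push the arm down before the pawl is free, do not lift it, and leave the loose things around it where they are.

Things in the scene. Friction and masses are not known exactly. Their poses are not given: they have to be found in the camera images.
- fixture: The clamping fixture, bolted to the table: a light wooden jig board 360 x 140 x 18 mm that carries an amber glass-fibre mould with an aluminium lid (its top 56 mm above the table) at its +x end, and a grey pedestal with a steel hold-down arm and its ratchet at its -x end. Origin: centre of the board's underside, on the table; x along the board from the pawl towards the mould, y across it, z up. Everything of the ratchet and arm lies in the plane y = 0.
- hold_arm (a joint): Angle of the hold-down arm above level, rad: 0 = level, its rubber pad resting on the mould lid (hard stop); 0.55 to 0.95 at the start (tip up). The hinge is stiff (about 1.3 N m: 5 to 10 N of push at the bar), so the arm stays where it is left. While the pawl is in the teeth the arm can go down by at most one tooth (10 degrees) and then locks (against 50 N at the bar).
- pawl (a joint): Swing of the hook pawl, rad: -0.14 to about 0 = hook in the ratchet teeth (the exact value depends on where on a tooth it lies); 0.24 = end stop, hook well clear of the teeth. An over-centre spring snaps it to the nearer side of 0.06, so once pressed past there it goes over and stays free by itself; pressing takes about 4 to 5 N at the tab at first, then less.
- pawl_tab (a point): Centre of the top face of the pawl's thumb tab, a flat steel plate 34 mm (along fixture x) x 36 mm, 6 mm thick, at the pawl's -x end behind the pedestal, about 145 mm above the table while the pawl is in the teeth. It swings about a pivot 57 mm further along fixture +x and 21 mm below the tab's top; pressing it straight down by 20 mm in all brings the pawl to its end stop. Axes as the fixture's, tilting with the pawl.
- push_bar (a point): Centre of the round steel push bar across the free end of the arm: 22 mm in diameter, 90 mm long along fixture y; it is pushed from above. It moves on a circle of 185 mm radius about hinge_mid and ends at the hinge's height, 85 mm above the table. Between it and the hinge the arm is a steel beam 20 mm wide and 18 mm deep. Its x axis points along the arm, away from the hinge.
- hinge_mid (a point): Middle of the arm's hinge axis, at fixture x = -50 mm, 85 mm above the table; the hinge axis runs along fixture y. Axes as the fixture's.
- bowl: Bystander, loose: bright steel bowl, 110 mm across, 50 mm high; origin under its centre.
- jar: Bystander, loose: amber glass jar with black lid, 52 mm across, 75 mm high; origin under its centre.
- spanner: Bystander, loose: steel spanner lying flat, 150 mm long; origin under its middle.
- port_ring: Bystander, loose: round viewing port lying flat, a black ring with a clear pane, 116 mm across, 10 mm thick; origin under its centre.
- fitting: Bystander, loose: small brass hose fitting standing on the jig board beside the arm, 26 mm across, 36 mm high; origin under its centre.
- nut: Bystander, loose: brass hexagon nut lying on the jig board beside the pawl, 24 mm across, 10 mm high; origin under its centre.
- brush: Bystander, loose: flat brush lying down, 160 mm long; origin under its middle.

How it is judged:
On the way, in this order (a step that is already met when the one before it is completed fails the run):
1. the pawl has been pressed over and stays free of the teeth, with the arm still up (its bar within 50 mm of where it started) (value of joint pawl above 0.16 rad and distance of push_bar from where it was at the start of the episode below 0.05 m), for 0.2 s.
2. the arm has been pushed all the way down with the pawl free (value of joint hold_arm below 0.035 rad and value of joint pawl above 0.16 rad), for 0.2 s.
At the end, for the whole second after the job is handed in: The arm is down on the mould lid (within 0.035 rad of its stop, about 6 mm at the bar) and at rest, and the pawl is still free of the teeth (past 0.16 rad) (all of step 2 and velocity of joint hold_arm between -0.05 and 0.05 rad/s); the robot touches nothing.
It fails at once if a loose bystander is lifted, carried or shoved (moved more than 30 mm) (distance of any of bowl, jar, spanner, port_ring, fitting, nut, brush from where it was at the start of the episode above 0.03 m).
It fails at once if the arm is raised instead of pushed down (above 1.1 rad, or above 0.98 rad with its bar over 30 mm from its start) (value of joint hold_arm above 1.1 rad or (value of joint hold_arm above 0.98 rad and distance of push_bar from where it was at the start of the episode above 0.03 m)).
It also fails if it takes over 42 s, if anything falls off the work surface, if the arm or the gripper's body presses on something with over 40 N, if the wrist force passes 120 N, or if a joint passes its speed limit or range.

## Robot

A 7-joint arm with a two-finger parallel gripper is mounted at the origin on the work surface. World frame = base frame: x ahead of the robot, y to its left, z up, the work surface at z = 0. Lengths are in m, angles in rad, forces in N, time in s.
With the tool pointing down it reaches from about 0.35 to 0.775 m from the base axis. Payload 3.1 kg.
Tool frame: the origin (TCP) lies at the very end of the fingers, on their centre line; the grasp point (between the pads) lies 19 mm behind it; z points along the fingers, y is the direction in which the jaws open and shut (so a half turn about z gives the same grasp; the last joint's range is limited). The gripper opens to 85 mm and grips with 20 to 120 N. Pads are 22 mm wide; open, the fingers measure 114 mm over their backs; the gripper's body (76 mm by 85 mm) begins 54 mm behind the grasp point. The pads swing forward as they close: fully open they stand 13 mm farther back than shut.
Start: joints at [1.201, 0.311, 0.014, 1.512, -0.004, 1.319, -0.027], TCP at [0.177, -0.521, 0.231] pointing down, gripper open.
Joint ranges: [-2.7, 2.7], [-0.3, 1.91], [-1.27, 1.3], [0.12, 2.57], [-1.44, 4.58], [0.2, 2.03], [-3.05, 3.05]. Speed limits (rad/s): [2.79, 2.79, 3.14, 3.14, 3.14, 3.14, 3.14].

## Interface

Orientations are given as a unit quaternion [x, y, z, w].
In Python, from rig import env, viewer, ticket, get_clock, get_joint_pos, get_qd, get_joint_torque, get_position, get_eef_rot, get_force, get_wrist_torque, get_finger_gap gives the robot as it stands. Calls block until the motion is done:
- env.movep(position, orientation): joint-space move of the TCP to a pose.
- env.servo_line(position, rotation=None, vel=0.15, force_limit=None): straight line of the TCP; rotation=None keeps the orientation; vel is the mean speed in m/s. With force_limit (N) it stops when the force on the tool has changed by that much, and returns True; else False.
- env.set_joints(angles): joint-space move.
- env.command_gripper(opening, squeeze=None): finger opening in m; squeeze is the grip in N (None keeps the last); returns when the fingers have stopped.
- env.hold(seconds).
- env.inverse_kinematics(position, orientation): joint angles nearest the present ones, or None.
- viewer.capture(name): name is "side" or "top" or "wrist"; returns the picture (480x640x3 uint8, blue, green, red); there is no depth.
- viewer.camera_model(name): a dict with "intrinsics" (3x3 intrinsics, pixels), "dist_coeffs" ([k1, k2, p1, p2, k3] as OpenCV has them; the pictures are not rectified), "position" and "attitude" of the camera in the world. Camera axes: x right, y down, z forward; pixel columns grow to the right and rows downward; lengths in m; the calibration is good to about 2 mm. A picture is of the moment at which its call begins: read the wrist's pose just before it. camera_model takes no time and is no camera call; for the wrist camera it gives the pose at the moment of the call.
A pose or a line that the arm cannot do raises env.PlanningError and nothing moves.
- ticket.finish_job(): hands the job in, once; it reports no verdict.
Readings, each from a call of its own:
- get_clock(): time.
- get_joint_pos(): joint angles.
- get_qd(): joint speeds.
- get_joint_torque(): joint torques, N m.
- get_position(): TCP position.
- get_eef_rot(): TCP orientation.
- get_force(): force on the tool from outside, world axes, zero at the start.
- get_wrist_torque(): the same for the moment, N m.
- get_finger_gap(): finger opening in m.
Only numpy, scipy, OpenCV 4.12 (cv2) and the standard library are available. Lean on these libraries where they do the work, as an engineer would, in place of code of your own. Each camera call takes 0.05 s, during which the arm holds its last target.

## Working session

There is one attempt and no reset: what is moved stays moved. The work goes in short steps, each a Python script; the robot and the scene stay as the last script left them, time stands still between calls to the robot, and variables do not carry over. Pictures are saved under pics/ and viewed, and the job is handed in when it is done.

```bash
ls; mkdir -p pics; python3 - <<'E'
from rig import *
import cv2
for n in ("side","top","wrist"):
    m=viewer.camera_model(n); print(n,m)
    cv2.imwrite(f"pics/a_{n}.png",viewer.capture(n))
print(get_clock(),get_position(),get_eef_rot())
E
```

```text
pics
side {'intrinsics': array([[470.00667002,   0.        , 305.97101357],
       [  0.        , 470.00667002, 230.81003917],
       [  0.        ,   0.        ,   1.        ]]), 'dist_coeffs': array([-0.07213911,  0.        ,  0.        ,  0.        ,  0.        ]), 'position': array([ 0.32845143, -0.39478489,  0.50265785]), 'attitude': array([ 0.86176383, -0.24947578,  0.1261904 , -0.4233213 ])}
top {'intrinsics': array([[470.80317717,   0.        , 323.84921533],
       [  0.        , 470.80317717, 238.52247288],
       [  0.        ,   0.        ,   1.        ]]), 'dist_coeffs': array([-0.04161238,  0.        ,  0.        ,  0.        ,  0.        ]), 'position': array([0.52615122, 0.03120542, 0.91673042]), 'attitude': array([-0.70229753,  0.71050861, -0.03133354,  0.03120749])}
wrist {'intrinsics': array([[387.75882321,   0.        , 327.45444439],
       [  0.        , 387.75882321, 229.3770104 ],
       [  0.        ,   0.        ,   1.        ]]), 'dist_coeffs': array([-0.06364135,  0.        ,  0.        ,  0.        ,  0.        ]), 'position': array([ 0.24567275, -0.49788684,  0.37343067]), 'attitude': array([ 0.80478754, -0.57639967, -0.08313153,  0.11475881])}
0.15 [ 0.17693637 -0.52018406  0.23046069] [ 9.86591694e-01  1.63205375e-01 -1.76796287e-04 -8.95900524e-04]
```

View pics/a_side.png

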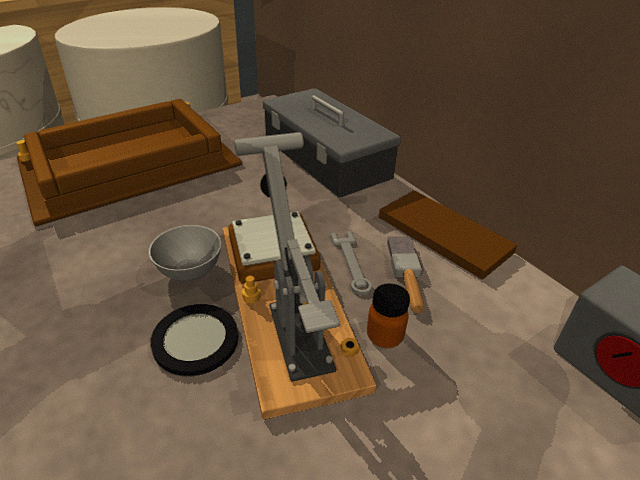

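View pics/a_top.png

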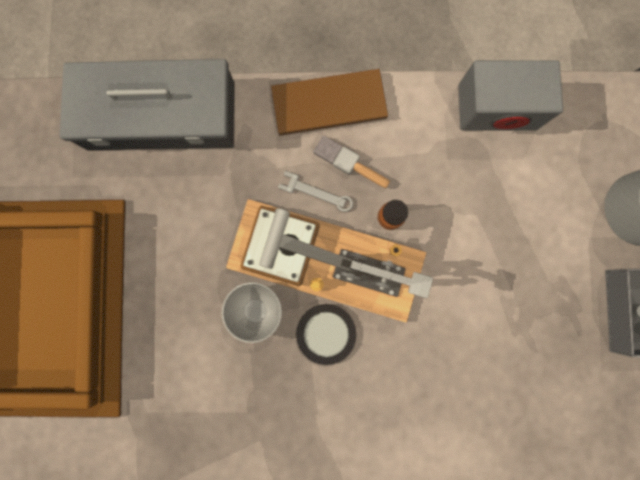

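The top view shows the board from about (228,270) to (427,248), the tab at (420,286) and the bar around (273,238). In the side view the tab is at (320,316) and the bar at (268,143). Next I'll zoom in to refine these.

```bash
cat > h.py <<'E'
import numpy as np, cv2
from scipy.spatial.transform import Rotation as R
def ray(m,uv):
    K=m['intrinsics'];p=cv2.undistortPoints(np.array([[uv]],float),K,m['dist_coeffs'])[0,0]
    d=R.from_quat(m['attitude']).apply([p[0],p[1],1.]);return np.array(m['position']),d/np.linalg.norm(d)
def plane(m,uv,z):
    o,d=ray(m,uv);return o+d*(z-o[2])/d[2]
def tri(rays):
    A=np.zeros((3,3));b=np.zeros(3)
    for o,d in rays:
        P=np.eye(3)-np.outer(d,d);A+=P;b+=P@o
    x=np.linalg.solve(A,b);return x,[np.linalg.norm((np.eye(3)-np.outer(d,d))@(x-o)) for o,d in rays]
def proj(m,X):
    r=R.from_quat(m['attitude']).inv();t=-r.apply(m['position'])
    return cv2.projectPoints(np.atleast_2d(np.array(X,float)),r.as_rotvec(),t,m['intrinsics'],m['dist_coeffs'])[0][:,0]
E
python3 - <<'E'
import cv2
a=cv2.imread('pics/a_top.png')[185:335,215:445]
cv2.imwrite('pics/b_top.png',cv2.resize(a,None,fx=3.4,fy=3.4,interpolation=cv2.INTER_CUBIC))
a=cv2.imread('pics/a_side.png')[120:420,210:390]
cv2.imwrite('pics/b_side.png',cv2.resize(a,None,fx=2,fy=2,interpolation=cv2.INTER_CUBIC))
E
```

```text
(no output)
```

View pics/b_top.png

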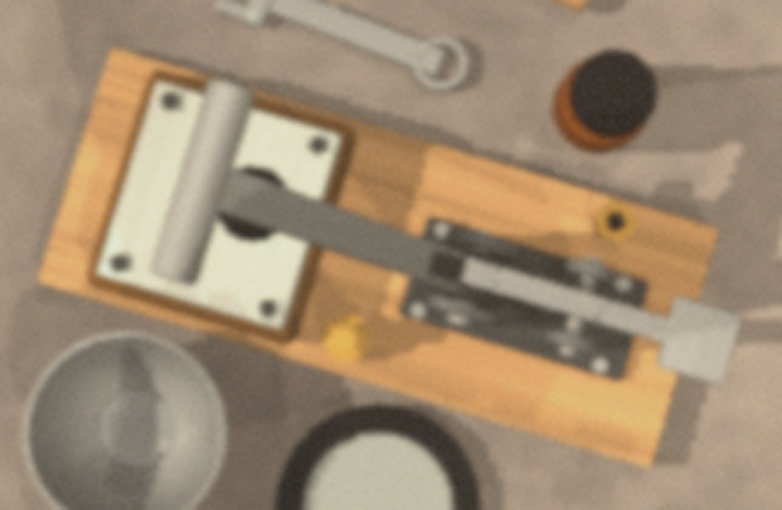

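View pics/b_side.png

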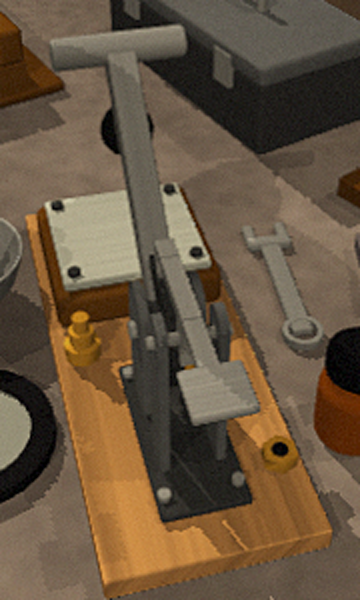

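Crop readings from the top view: board corners (112,48), (718,228), (652,466), (38,283); tab centre (700,340); bar ends about (229,85) and (175,275). From the side view: tab about (217,389), bar ends about (54,52) and (185,40).

```bash
python3 - <<'E'
from rig import *; from h import *
np.set_printoptions(precision=4,suppress=True)
T=viewer.camera_model('top');S=viewer.camera_model('side')
t=lambda p:(p[0]/3.4+215-.35,p[1]/3.4+185-.35); s=lambda p:(p[0]/2+210-.25,p[1]/2+120-.25)
C=np.array([plane(T,t(p),.018) for p in [(112,48),(718,228),(652,466),(38,283)]]);print(C)
print(np.linalg.norm(C-np.roll(C,1,0),axis=1))
c=C.mean(0); ex=(C[0]+C[3]-C[1]-C[2]);ex/=np.linalg.norm(ex);yaw=np.arctan2(ex[1],ex[0]);print('c',c,'yaw',yaw)
ez=np.array([0,0,1]);ey=np.cross(ez,ex);M=np.array([ex,ey,ez]); o=c*[1,1,0]
def show(n,x,r=None):print(n,x,'fix',M@(x-o),r)
tp,r=tri([ray(T,t((700,340))),ray(S,s((217,389)))]);show('tab',tp,r)
show('tab@.145',plane(T,t((700,340)),.145))
b1,r=tri([ray(T,t((229,87))),ray(S,s((54,52)))]);show('b',b1,r)
b1,r=tri([ray(T,t((175,275))),ray(S,s((185,40)))]);show('b',b1,r)
b1,r=tri([ray(T,t((229,87))),ray(S,s((185,40)))]);show('b',b1,r)
b2,r=tri([ray(T,t((175,275))),ray(S,s((54,52)))]);show('b',b2,r)
h=o+M.T@np.array([-.05,0,.085]);d=M@((b1+b2)/2-h);print(d,np.hypot(d[0],d[2]),np.arctan2(d[2],d[0]))
np.savez('fix.npz',o=o,M=M,yaw=yaw,ang=np.arctan2(d[2],d[0]))
for z in(.3,.25,.2,.15): print(z,[env.inverse_kinematics(o+M.T@np.array([x,0,0])+[0,0,z],R.from_matrix(np.c_[ey,ex,-ez]).as_quat()) for x in(-.155,.06,.13)])
E
```

```text
[[ 0.6848  0.1771  0.018 ]
 [ 0.5782 -0.1644  0.018 ]
 [ 0.4461 -0.1238  0.018 ]
 [ 0.5518  0.2184  0.018 ]]
[0.1393 0.3578 0.1383 0.3581]
c [0.5652 0.0268 0.018 ] yaw 1.2699005127739986
tab [ 0.5168 -0.1267  0.1435] fix [-0.161   0.0007  0.1435] [np.float64(0.0002372049033686879), np.float64(0.00023720490336870122)]
tab@.145 [ 0.5171 -0.1265  0.145 ] fix [-0.1607  0.0005  0.145 ] None
b [0.5908 0.1068 0.2206] fix [ 0.0839 -0.0007  0.2206] [np.float64(0.042354632924838605), np.float64(0.042354632924838556)]
b [0.584  0.0917 0.2307] fix [0.0675 0.0013 0.2307] [np.float64(0.042566229295936155), np.float64(0.04256622929593613)]
b [0.6331 0.0925 0.215 ] fix [ 0.0829 -0.0454  0.215 ] [np.float64(0.0013869248210909772), np.float64(0.0013869248210910657)]
b [0.5491 0.1167 0.2185] fix [0.081  0.042  0.2185] [np.float64(0.00020021490376876527), np.float64(0.00020021490376866596)]
[ 0.1319 -0.0017  0.1318] 0.18645924360272895 0.7847382956755619
0.3 [array([ 0.6647,  0.3072, -0.6263,  1.4057,  0.1788,  1.4856,  1.3156]), array([ 0.3775,  0.5038, -0.9006,  1.2371,  0.388 ,  1.5743,  0.8137]), array([ 0.2559,  0.6102, -0.9883,  1.1265,  0.5003,  1.6385,  0.669 ])]
0.25 [array([ 0.6693,  0.327 , -0.6245,  1.505 ,  0.1928,  1.3718,  1.3017]), array([ 0.3893,  0.5206, -0.8875,  1.3394,  0.3984,  1.4638,  0.7972]), array([ 0.2686,  0.6195, -0.9559,  1.2327,  0.4947,  1.5248,  0.6575])]
0.2 [array([ 0.6687,  0.3596, -0.6223,  1.5911,  0.217 ,  1.261 ,  1.2802]), array([ 0.3942,  0.5507, -0.8769,  1.4269,  0.424 ,  1.3603,  0.7727]), array([ 0.2746,  0.6432, -0.9325,  1.3224,  0.5089,  1.4205,  0.6381])]
0.15 [array([ 0.6633,  0.4042, -0.6176,  1.6649,  0.2518,  1.1532,  1.2508]), array([ 0.3841,  0.5863, -0.8487,  1.5011,  0.4514,  1.2589,  0.7488]), array([ 0.2742,  0.6784, -0.9106,  1.3975,  0.5366,  1.3234,  0.6127])]
```

View pics/a_wrist.png

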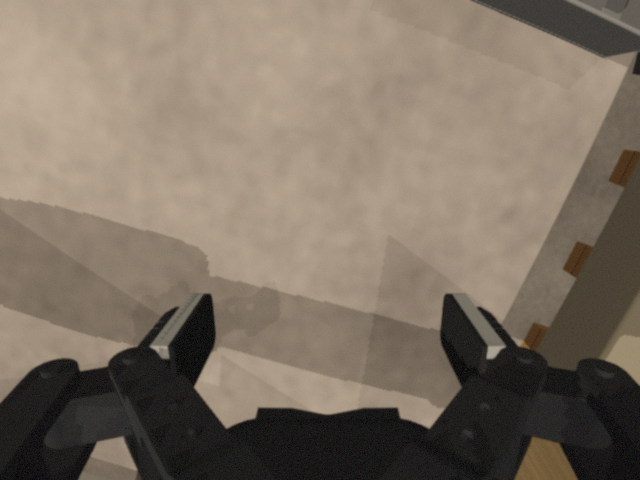

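```bash
python3 - <<'E'
from rig import *; from h import *
np.set_printoptions(precision=3,suppress=True)
f=np.load('fix.npz');M=f['M'];o=f['o'];ex,ey,ez=M
for sg in(1,-1):
  q=R.from_matrix(np.c_[sg*ex,-sg*ey,-ez]).as_quat()
  for X in([-.163,0,.25],[-.163,0,.12],[.082,0,.26],[.13,0,.17],[.135,0,.09]):
    print(sg,X,env.inverse_kinematics(o+M.T@np.array(X),q))
E
```

```text
1 [-0.163, 0, 0.25] [ 0.614  0.31  -0.526  1.509  0.157  1.365 -0.224]
1 [-0.163, 0, 0.12] [ 0.624  0.421 -0.544  1.707  0.242  1.082 -0.296]
1 [0.082, 0, 0.26] [ 0.33   0.532 -0.87   1.29   0.399  1.495 -0.799]
1 [0.13, 0, 0.17] [ 0.276  0.664 -0.921  1.369  0.525  1.362 -0.948]
1 [0.135, 0, 0.09] [ 0.252  0.734 -0.872  1.462  0.578  1.216 -0.996]
-1 [-0.163, 0, 0.25] [ 0.963  0.455 -1.076  1.497  0.401  1.428  2.714]
-1 [-0.163, 0, 0.12] [ 0.959  0.601 -1.076  1.695  0.565  1.193  2.578]
-1 [0.082, 0, 0.26] [ 0.422  0.608 -1.078  1.287  0.528  1.541  2.254]
-1 [0.13, 0, 0.17] [ 0.342  0.731 -1.079  1.366  0.639  1.412  2.119]
-1 [0.135, 0, 0.09] [ 0.343  0.831 -1.08   1.458  0.743  1.298  2.04 ]
```

The wrist view shows clear table below the open fingers, with a grey box in the top right corner. I'll rise first, then go across to above the tab.

```bash
python3 - <<'E'
from rig import *; from h import *
np.set_printoptions(precision=4,suppress=True)
f=np.load('fix.npz');M=f['M'];o=f['o'];ex,ey,ez=M
q=R.from_matrix(np.c_[ex,-ey,-ez]).as_quat()
W=lambda *X:o+M.T@np.array(X)
env.command_gripper(0.0,20)
p=get_position();env.servo_line([p[0],p[1],.3],vel=.15)
env.movep(W(-.163,0,.26),q)
print(get_clock(),get_position(),get_finger_gap())
env.servo_line(W(-.163,0,.165),vel=.15)
print(get_clock(),M@(get_position()-o),get_force())
cv2.imwrite('pics/c_side.png',viewer.capture('side'))
cv2.imwrite('pics/c_top.png',viewer.capture('top'))
E
```

```text
3.4083 [ 0.5165 -0.1312  0.2599] -0.0002901719102749668
4.1917 [-0.1631 -0.0008  0.1659] [0.2866 0.7916 0.1473]
```

View pics/c_side.png

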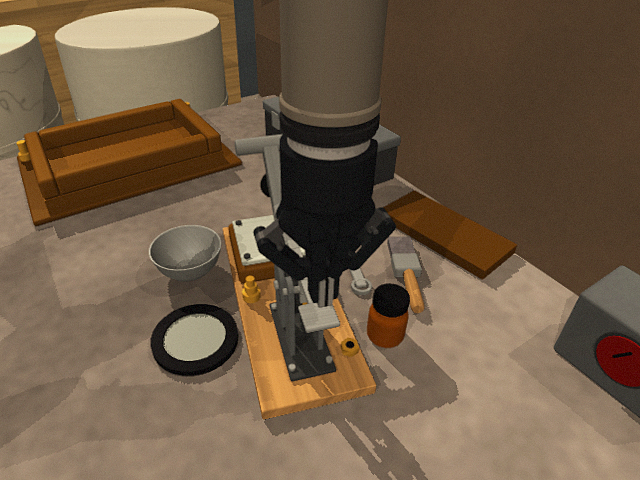

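The closed fingertips at about (325,300) sit just above the tab at (318,316). Now I'll press.

```bash
python3 - <<'E'
from rig import *; from h import *
np.set_printoptions(precision=4,suppress=True)
f=np.load('fix.npz');M=f['M'];o=f['o'];ex,ey,ez=M
W=lambda *X:o+M.T@np.array(X)
z=.150
print(env.servo_line(W(-.163,0,.150),vel=.08))
for z in np.arange(.146,.112,-.004):
    hit=env.servo_line(W(-.163-.003*(.146-z)/.02,0,z),vel=.04,force_limit=14)
    F=get_force();print(round(z,3),hit,M@(get_position()-o),M@F,round(get_clock(),2))
    if hit or F[2]>16: break
E
```

```text
False
0.146 False [-0.163  0.     0.146] [-1.1089 -0.2761  0.2069] 4.88
0.142 False [-0.1635 -0.0007  0.1425] [-0.3097 -0.5505  2.4143] 5.12
0.138 False [-0.1647  0.0003  0.1376] [-0.5018 -0.0237  1.4485] 5.38
0.134 False [-0.1647  0.0007  0.1333] [-0.0761  0.0085 -0.056 ] 5.62
0.13 False [-0.1654  0.0004  0.1295] [ 0.1022  0.2715 -0.78  ] 5.88
0.126 False [-0.1661  0.0003  0.1256] [-0.477  -0.1647  0.3885] 6.12
0.122 False [-0.166  -0.0005  0.1247] [-0.5114  3.239  13.6166] 6.38
0.118 False [-0.1659 -0.0008  0.1242] [ 0.3075 10.8476 30.8668] 6.62
```

The tab resisted at about 0.1425, went over, and hit a stop at 0.1247, which is 20 mm of travel. I'll back off and look.

```bash
python3 - <<'E'
from rig import *; from h import *
np.set_printoptions(precision=4,suppress=True)
f=np.load('fix.npz');M=f['M'];o=f['o'];ex,ey,ez=M
W=lambda *X:o+M.T@np.array(X)
env.servo_line(W(-.168,0,.165),vel=.1)
env.servo_line(W(-.168,0,.29),vel=.2)
print(get_clock(),get_force())
env.servo_line(W(.082,0,.29),vel=.2)
print(get_clock(),M@(get_position()-o),get_force())
cv2.imwrite('pics/d_side.png',viewer.capture('side'))
a=viewer.capture('top');cv2.imwrite('pics/d_top.png',a)
a=cv2.imread('pics/d_side.png')[120:420,210:390]
cv2.imwrite('pics/d_sidec.png',cv2.resize(a,None,fx=2,fy=2,interpolation=cv2.INTER_CUBIC))
E
```

```text
8.0167 [0.6964 0.062  0.8638]
9.4167 [ 0.0804 -0.0006  0.2899] [-0.2575 -0.1289  0.2082]
```

View pics/d_sidec.png

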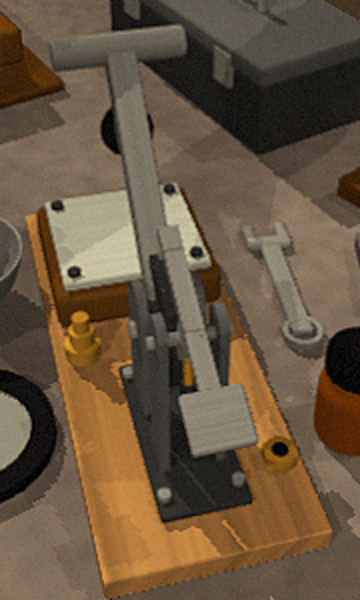

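The tab stays down and tilted, now centred at about (217,420) in the crop. The arm hasn't moved: its bar is still at (54,52) to (185,40). Next I'll push the bar along its arc.

```bash
python3 - <<'E'
from rig import *; from h import *
np.set_printoptions(precision=4,suppress=True)
f=np.load('fix.npz');M=f['M'];o=f['o'];ex,ey,ez=M
W=lambda *X:o+M.T@np.array(X)
P=lambda a,dz=0:W(-.05+.185*np.cos(a),0,.085+.185*np.sin(a)+.011+dz)
a0=float(f['ang'])
env.servo_line(P(a0,.02),vel=.15)
print(env.servo_line(P(a0,.003),vel=.06,force_limit=10),get_force())
for a in np.arange(a0,-.06,-.07):
    hit=env.servo_line(P(a),vel=.07,force_limit=35)
    F=get_force();print(round(a,3),hit,M@(get_position()-o),M@(get_position()-P(a)),M@F,round(get_clock(),2))
    if hit or (F[2]>30): break
E
```

```text
False [-0.0789 -0.5756  0.2128]
0.785 False [0.0809 0.     0.2267] [ 0.  0. -0.] [ 0.3546 -0.5013 -0.4242] 10.64
0.715 False [ 0.0903 -0.0003  0.2175] [ 0.0006 -0.0003  0.0003] [-0.2261 -1.141   0.9252] 10.97
0.645 False [ 0.0987 -0.0001  0.2076] [ 0.0008 -0.0001  0.0004] [ 1.2512 -0.1447  1.9653] 11.31
0.575 False [0.1062 0.     0.197 ] [0.0009 0.     0.0004] [ 1.891  -0.0326  2.7616] 11.64
0.505 False [0.1127 0.0001 0.1858] [0.0007 0.0001 0.0003] [ 2.7789 -0.6722  3.1566] 11.97
0.435 False [0.1181 0.0002 0.174 ] [0.0003 0.0002 0.    ] [2.4943 0.2856 2.5127] 12.31
0.365 False [0.1224 0.0002 0.1618] [-0.0004  0.0002 -0.0002] [1.9824 0.4659 2.6603] 12.64
0.295 False [0.1259 0.0002 0.1493] [-0.0011  0.0002 -0.0005] [ 0.7866 -0.348   0.7959] 12.97
0.225 False [0.129  0.     0.1365] [-0.0014  0.     -0.0007] [-0.5594 -0.3959  0.3064] 13.31
0.155 False [0.1319 0.0001 0.124 ] [-0.0009  0.0001 -0.0005] [-0.8123  0.6697 -0.1816] 13.64
0.085 False [0.1339 0.0002 0.1113] [-0.0004  0.0002 -0.0004] [-0.0442  0.3155 -0.5349] 13.97
0.015 False [0.1347 0.0002 0.0984] [-0.0003  0.0002 -0.0003] [ 0.0945  0.2123 -0.0978] 14.31
-0.055 True [ 0.135  -0.0001  0.0959] [ 0.0002 -0.0001  0.0101] [-2.3644  2.8683  9.9895] 14.52
```

```bash
python3 - <<'E'
from rig import *; from h import *
np.set_printoptions(precision=4,suppress=True)
f=np.load('fix.npz');M=f['M'];o=f['o'];ex,ey,ez=M
W=lambda *X:o+M.T@np.array(X)
print(env.servo_line(W(.135,0,.090),vel=.03,force_limit=25),M@(get_position()-o),get_force())
env.hold(.4);print(M@(get_position()-o),get_force())
env.servo_line(W(.135,0,.13),vel=.08)
env.servo_line(W(.135,0,.30),vel=.2)
print(get_clock(),get_force())
a=viewer.capture('side');cv2.imwrite('pics/e_side.png',a)
cv2.imwrite('pics/e_sidec.png',cv2.resize(a[120:420,210:390],None,fx=2,fy=2,interpolation=cv2.INTER_CUBIC))
cv2.imwrite('pics/e_top.png',viewer.capture('top'))
E
```

```text
True [ 0.1349 -0.      0.096 ] [-1.7477 -0.9068  6.5424]
[ 0.135  -0.0001  0.096 ] [-1.6288 -0.7346  7.1905]
16.7167 [ 0.3036  0.2994 -0.9892]
```

View pics/e_side.png

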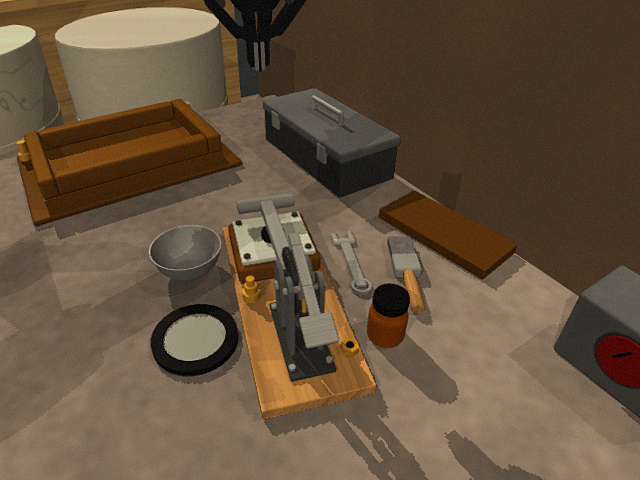

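View pics/e_sidec.png

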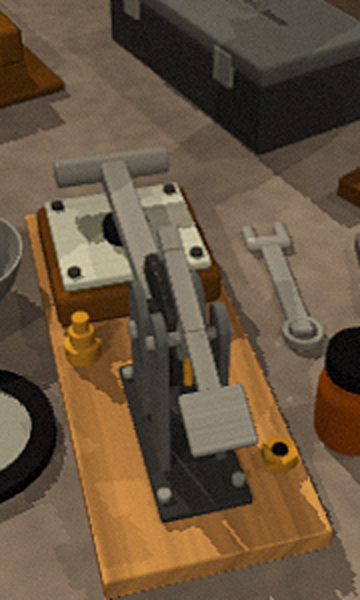

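```bash
python3 - <<'E'
from rig import *; from h import *
f=np.load('fix.npz');M=f['M'];o=f['o']
W=lambda *X:o+M.T@np.array(X)
for n in('side','top'):
  m=viewer.camera_model(n)
  for a in(0,.035,.1,.2): print(n,a,proj(m,[W(-.05+.185*np.cos(a),y,.085+.185*np.sin(a)) for y in(-.045,0,.045)]).round(1).tolist())
a=cv2.imread('pics/e_side.png')[170:270,210:330];cv2.imwrite('pics/f.png',cv2.resize(a,None,fx=6,fy=6,interpolation=cv2.INTER_CUBIC))
E
```

```text
side 0 [[292.7, 199.4], [265.0, 203.5], [236.6, 207.6]]
side 0.035 [[292.6, 196.1], [264.8, 200.1], [236.2, 204.2]]
side 0.1 [[292.7, 189.9], [264.5, 193.9], [235.7, 198.0]]
side 0.2 [[293.0, 180.9], [264.3, 184.8], [234.9, 188.9]]
top 0 [[260.9, 212.3], [253.4, 236.4], [245.8, 260.7]]
top 0.035 [[260.4, 211.8], [252.9, 236.0], [245.2, 260.5]]
top 0.1 [[260.0, 210.9], [252.3, 235.5], [244.5, 260.4]]
top 0.2 [[260.1, 209.8], [252.2, 235.0], [244.3, 260.4]]
```

View pics/f.png

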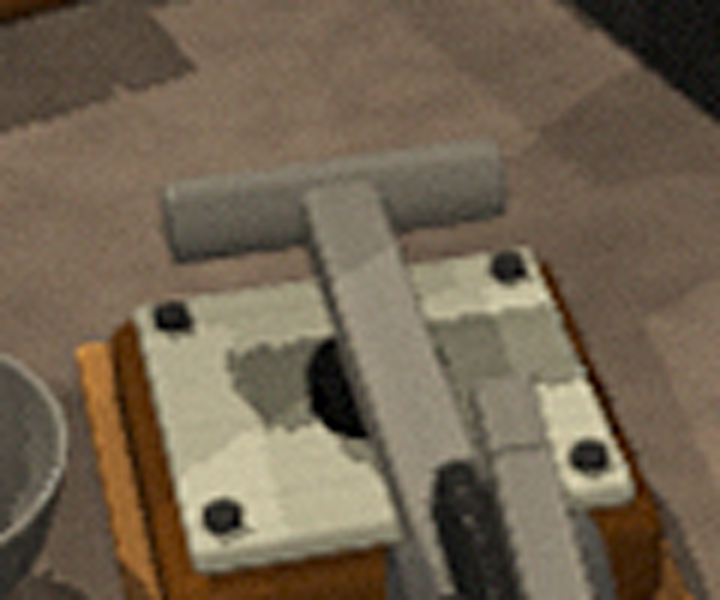

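The bar centre shows at (265.8,203.3), and a level arm should project to (265.0,203.5). The tab is still down, and the bystanders appear in the same places as before. I'm handing in.

```bash
python3 - <<'E'
from rig import *
print(get_clock(),get_force(),abs(get_qd()).max()); ticket.finish_job()
E
```

```text
16.8167 [0.22747308 0.57134449 0.37966697] 0.006042771112695004
the job is handed in; nothing more can be done
```

The pawl is free of the teeth and the hold-down arm is all the way down on the mould lid. I handed the job in at 16.8 s of the 42 s allowed; no verdict is reported.

- **Pawl:** I pressed the thumb tab with closed fingertips. It gave after a few newtons, went over, and hit its end stop about 20 mm down. At the stop the press read about 31 N. After I backed off, the side view showed the tab staying down and the arm still up.
- **Arm:** I pushed the bar from above along its arc until it stopped hard with the fingertip at 96 mm. That is exactly the height of the top of the bar when the arm is level.
- **Last checks:** The bar appears within about 1 pixel of where a level arm should project in the side view, and the tab is still down. The loose things look unmoved in the side view; I compared them by eye and did not measure them. The gripper is about 200 mm clear of the bar and the wrist force is about zero.
- **One disagreement:** While pushing the arm down, the force read between steps was only about 0 to 4 N, below the stated 5 to 10 N. The final contact height and the picture both show the arm fully down.

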